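Set the steeping timer to the red line and start it

ROBOT

A 6-joint arm with a two-finger parallel gripper is mounted at the origin on the work surface. World frame = base frame: x ahead of the robot, y to its left, z up, the work surface at z = 0. Lengths are in m, angles in rad, forces in N, time in s.
With the tool pointing down it reaches from about 0.425 to 0.95 m from the base axis. Payload 3.5 kg.
Tool frame: the origin (TCP) lies at the very end of the fingers, on their centre line; the grasp point (between the pads) lies 19 mm behind it; z points along the fingers, y is the line along which they close (so a half turn about z gives the same grasp; the last joint's range is limited). The gripper opens to 85 mm and grips with 20 to 120 N. Pads are 22 mm wide; open, the fingers measure 114 mm over their backs; the gripper's body (76 mm by 85 mm) begins 54 mm behind the grasp point. The pads swing forward as they close: fully open they stand 13 mm farther back than shut.
Start: joints at [-1.286, 0.286, 1.577, -0, 1.279, -0.15], TCP at [0.284, -0.612, 0.231] pointing down, gripper open.
Joint ranges: [-2.77, 2.77], [-0.9, 2.22], [0.21, 2.48], [-1.53, 4.67], [0.24, 2.81], [-2.84, 2.84]. Speed limits (rad/s): [2.79, 2.79, 3.14, 3.14, 3.14, 3.14].

INTERFACE

Orientations are given as a 3x3 rotation matrix whose columns are the frame's x, y, z axes.
In Python, from cell import * gives the robot as it stands. The module is installed in compiled form; this text tells all that it offers.
- The arm moves only by the shell command python3 -m jog 'ROWS' [FORCE]. ROWS is JSON, a list of rows, each an object with "slide": the shift along the tool's x, y, z in m, a list of three; "rot": the turn, a rotation vector about the tool's x, y, z in degrees, a list of three; "hand": the closure, from 0 (fully open) to 1 (shut). In form: [{"slide": [x, y, z], "rot": [rx, ry, rz], "hand": hand}, ...]. A call has exactly 8 rows; each row shifts and turns the commanded pose from where the row before left it, along the tool's axes as they then stand; what a row does not reach is not made up. A row lasts 1/10 s, in which the tool goes at most 50 mm and 8.59 degrees, less where a joint would pass 70% of its speed; a pose out of reach is approached as far as the arm can. A call with a gripper value outside its range is refused whole. The fingers move at their own pace and stop on an object; FORCE is the grip in N (left out, the last holds). Time passes only in rows, so rows that do not move let the fingers close, or fill a call up. It gives the time, the measured TCP pose, the force, the opening and the grip force at its end, in the units of the state.
- state(): the state, without advancing time (a new reading comes with each control period).
- camera(name): name is "scene" or "side" or "wrist"; returns the picture (420x560x3 uint8, red, green, blue); there is no depth.
- camera_params(name): a dict with "fx", "fy", "cx", "cy" (pixels), "dist_coeffs" ([k1, k2, p1, p2, k3] as OpenCV has them; the pictures are not rectified), "T" (4x4, takes a point from camera to world coordinates); the wrist camera has in their place "hand_eye" (4x4, takes a point from camera to tool coordinates, whose origin is the TCP and whose axes are the flange's). Camera axes: x right, y up, looking along -z (the intrinsics and any distortion apply to the point x, -y, -z); pixel columns grow to the right and rows downward; lengths in m; the calibration is good to about 2 mm. A picture is of the moment at which its call begins: read the wrist's pose just before it. camera_params takes no time and is no camera call.
- close_job(): hands the job in; it is judged then, once.
The state is a dict: "clock": time; "joint_positions": joint angles; "joint_vel": joint speeds; "tau": joint torques, N m; "position": TCP position; "tcp_rot": TCP orientation; "wrist_force": force on the tool from outside, world axes, zero at the start; "wrist_torque": the same for the moment, N m; "finger_gap": finger opening in m; "grasp_force": force on a finger pad.
Only numpy, scipy, OpenCV 4.12 (cv2) and the standard library are available. Lean on these libraries where they do the work, as an engineer would, in place of code of your own. Each camera call takes 0.05 s, during which the arm holds its last target. There are 200 camera calls.

TASK

Set the tea-steeping timer and start it: push the dial round by its yellow lug with a fingertip until its white index line lines up with the red target line on the scale, then press the green start button fully down and let it come back up. Only push and press: do not pinch or grip the lug, and leave the jar, spoon, cup and teapot where they are.

Things in the scene. Friction and masses are not known exactly. Their poses are not given: they have to be found in the camera images.
- dial_axis (a point): Axis of the round black dial (120 mm across, 10 mm thick) at the dial's top face, 60 mm above the table. The dial lies flat on a white console, the steeping timer (250 mm front to back, 200 mm wide, 50 mm high, fixed), 155 mm from the console's front edge (the one near the button, towards the robot). x axis points straight away from that edge, z up.
- index_tip (a point): Outer end of the dial's white index line: 62 mm from the axis (2 mm outside the rim), 60 mm above the table. The line is 6 mm wide and runs from the axis through the lug to the rim. It turns with the dial.
- red_tip (a point): Inner end of the red target line: 62 mm from the axis, given at the dial's top face height (the line itself is on the console's top). The line is 6 mm wide, 24 mm long, runs radially outward from the dial's rim and is fixed on the grey scale. The dial is set when index_tip is at this point.
- lug (a point): Centre of the finger lug on the dial: 37 mm from the axis, on the index line, 72 mm above the table. An upright block, 25 to 49 mm from the axis, 16 mm thick: white ridge (6 mm thick, top 86 mm above the table) between two yellow flanks (5 mm each, tops at 83 mm). About 2 N sideways turns the dial: pushing its counter-clockwise flank turns it clockwise, the other flank back.
- dial (a joint): Turn of the dial in rad, growing clockwise seen from above. 0: end stop at the zero line (135 degrees counter-clockwise from dial_axis's x axis: towards the robot and its left); 4.3: other end stop. Starts at 0 to 0.5; the red line stands at 1.1 to 3.3, so always clockwise of it. A little friction: it stays where it is left and may be turned back.
- start (a joint): Travel of the green start button in m: 0 up, 0.006 fully down. A spring (5 N at full travel) brings it back up.
- start_top (a point): Centre of the top face of the green round start button (32 mm across; top face 72 mm above the table) on the console's top, 112 mm nearer the console's front edge (towards the robot) than the dial's axis. It is pressed straight down.
- jar_mid (a point): Centre, half-way up, of a loose amber herb jar (62 mm across, 90 mm high), left of the timer. To be left alone.
- spoon_mid (a point): A loose tea spoon lying on the table right of the timer; origin on its underside. To be left alone.
- cup_mid (a point): Centre, half-way up, of a loose greenish glass cup (72 mm across, 65 mm high) on a white tray at the right. To be left alone.
- teapot_mid (a point): A loose glass teapot with brass lid (124 mm across, 120 mm high), at the left; point on its axis 50 mm above its base. To be left alone.

How it is judged:
By the outcome, as a careful person would: the job done as asked, in the order asked, and still so for the second after the job is handed in, with the robot touching nothing.
It also fails if it takes over 54 s, if anything falls off the work surface, if the arm or the gripper's body presses on something with over 40 N, if the wrist force passes 120 N, or if a joint passes its speed limit or range.

## Working session

There is one attempt and no reset: what is moved stays moved. The work goes in short steps, Python scripts to look and compute and a shell command to move; the robot and the scene stay as the last step left them, time stands still between calls to the robot, and variables do not carry over. Pictures are saved under pics/ and viewed, at most 10 in all, crops included, and the job is handed in when it is done.

```bash
mkdir -p pics
python3 - <<'E'
from cell import *
import cv2
s=state();print(s)
for n in("scene","side"):
    cv2.imwrite(f"pics/{n}0.png",camera(n)[:,:,::-1]);print(camera_params(n))
print(camera_params("wrist"))
E
```

```text
{'clock': 0.0, 'joint_positions': array([-1.28596620e+00,  2.87197333e-01,  1.57816598e+00,  4.61811837e-06,
        1.27858397e+00, -1.50023758e-01]), 'joint_vel': array([-1.29321153e-03,  1.15016713e-03,  4.40239595e-04, -6.66318071e-04,
        9.65588747e-05,  1.06489820e-03]), 'tau': array([ 1.78768369e-04, -4.05977941e+01, -2.92626446e+01, -1.62796832e-04,
        5.73025012e-03,  2.27073315e-06]), 'position': array([ 0.28419162, -0.61154332,  0.22993202]), 'tcp_rot': array([[ 9.06932289e-01,  4.21275909e-01, -6.57393247e-04],
       [ 4.21276271e-01, -9.06929540e-01,  2.26100157e-03],
       [ 3.56296137e-04, -2.32751951e-03, -9.99997228e-01]]), 'wrist_force': array([ 0.65435663,  0.27872005, -0.41621869]), 'wrist_torque': array([ 0.02249657, -0.03645684, -0.00592744]), 'grasp_force': 0.0, 'finger_gap': 0.08541120140401344}
{'fx': 457.45140565599263, 'fy': 457.45140565599263, 'cx': 289.0881190871391, 'cy': 204.1762486742618, 'dist_coeffs': array([-0.13745938,  0.        ,  0.        ,  0.        ,  0.        ]), 'T': array([[-0.35156843, -0.60198551,  0.71694706,  1.52220481],
[... 475 characters left out ...]
85,  0.66742283,  0.91343625],
       [-0.00322948,  0.67381594,  0.73889217,  1.03000946],
       [ 0.        ,  0.        ,  0.        ,  1.        ]])}
{'fx': 323.5163225161194, 'fy': 323.5163225161194, 'cx': 274.90711638899546, 'cy': 208.67363582146896, 'dist_coeffs': array([-0.03423939,  0.        ,  0.        ,  0.        ,  0.        ]), 'hand_eye': array([[-7.44814243e-04,  9.44586197e-01,  3.28262641e-01,
         8.41395801e-02],
       [ 9.99999699e-01,  6.32609171e-04,  4.48604592e-04,
         6.38272474e-04],
       [ 2.16083748e-04,  3.28262877e-01, -9.44586384e-01,
        -1.42589137e-01],
       [ 0.00000000e+00,  0.00000000e+00,  0.00000000e+00,
         1.00000000e+00]])}
```

View pics/scene0.png

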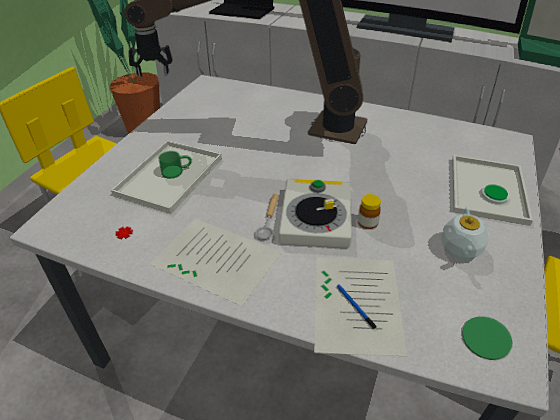

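View pics/side0.png

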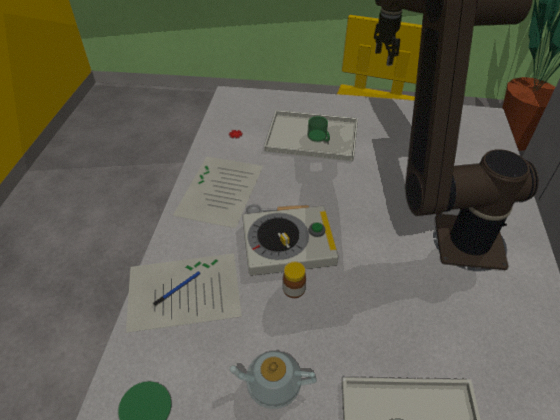

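Scene: the timer is at about (317,212), its button at (318,185), the lug at (329,205) and the red line near (328,227). Side: the dial is at (278,236), the button at (317,229) and the red line near (256,248). I'll zoom both.

Run:
```python
import cv2,numpy as np
a=cv2.imread("pics/scene0.png")[170:255,265:365]; b=cv2.imread("pics/side0.png")[195:280,235:345]
f=lambda i:cv2.resize(i,(400,400*i.shape[0]//i.shape[1]),interpolation=cv2.INTER_CUBIC)
a=f(a);b=f(b);h=min(len(a),len(b))
cv2.imwrite("pics/z.png",np.hstack([a[:h],b[:h]]));print(h)
```

```text
309
```

View pics/z.png

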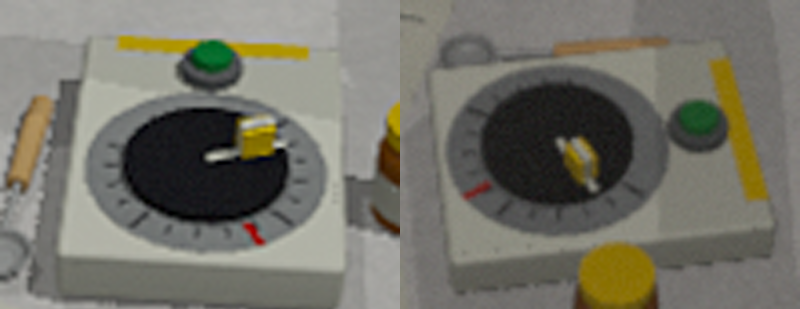

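The zoom shows the red line at scene (247–262, 225–243) and side (66–89, 184–196) in crop pixels. The index line points towards the robot's left, and the button is nearest the robot. Next: plane intersections.

```bash
cat > h.py <<'E'
from cell import *
import cv2,numpy as np
def ray(name,px,st=None):
    p=camera_params(name)
    K=np.array([[p["fx"],0,p["cx"]],[0,p["fy"],p["cy"]],[0,0,1]])
    u=cv2.undistortPoints(np.array([[px]],float),K,p["dist_coeffs"])[0,0]
    if name=="wrist":
        B=np.eye(4);B[:3,:3]=st["tcp_rot"];B[:3,3]=st["position"];T=B@p["hand_eye"]
    else:T=p["T"]
    return T[:3,3],T[:3,:3]@[u[0],-u[1],-1]
def onz(name,px,z,st=None):
    o,d=ray(name,px,st);return o+d*(z-o[2])/d[2]
E
python3 - <<'E'
from h import *
np.set_printoptions(precision=4,suppress=True)
A=lambda x,y:(x/4+265,y/4+170)
B=lambda x,y:(x/3.636+235,y/3.636+195)
for n,a,b,z in[("button",A(211,52),B(299,112),.072),("dial",A(206,164),B(157,144),.06),("red_in",A(247,225),B(89,184),.05),("red_out",A(262,243),B(66,196),.05),("lugtop",A(256,122),B(180,145),.085),("idxend",A(283,147),B(195,190),.06),("jartop",(370,199),B(217,260),.09)]:
    print(n,onz("scene",a,z),onz("side",b,z))
E
```

```text
button [0.4626 0.0642 0.072 ] [0.4566 0.0614 0.072 ]
dial [0.5736 0.0967 0.06  ] [0.5637 0.0984 0.06  ]
red_in [0.6138 0.1401 0.05  ] [0.6113 0.1369 0.05  ]
red_out [0.6275 0.155  0.05  ] [0.6268 0.1508 0.05  ]
lugtop [0.5454 0.1238 0.085 ] [0.5431 0.1181 0.085 ]
idxend [0.5361 0.1428 0.06  ] [0.5287 0.14   0.06  ]
jartop [0.5032 0.2327 0.09  ] [0.5026 0.225  0.09  ]
```

```bash
python3 -m jog '[{"slide":[0.02,-0.02,0],"rot":[0,0,0],"hand":1},{"slide":[0.034,-0.032,0],"rot":[0,0,0],"hand":1},{"slide":[0.034,-0.032,0],"rot":[0,0,0],"hand":1},{"slide":[0.034,-0.032,0],"rot":[0,0,0],"hand":1},{"slide":[0.034,-0.032,0],"rot":[0,0,0],"hand":1},{"slide":[0.034,-0.032,0],"rot":[0,0,0],"hand":1},{"slide":[0.034,-0.032,0],"rot":[0,0,0],"hand":1},{"slide":[0.034,-0.032,0],"rot":[0,0,0],"hand":1}]' 20
python3 -m jog '[{"slide":[0.034,-0.032,0],"rot":[0,0,0],"hand":1},{"slide":[0.034,-0.032,0],"rot":[0,0,0],"hand":1},{"slide":[0.034,-0.032,0],"rot":[0,0,0],"hand":1},{"slide":[0.034,-0.032,0],"rot":[0,0,0],"hand":1},{"slide":[0.034,-0.032,0],"rot":[0,0,0],"hand":1},{"slide":[0.034,-0.032,0],"rot":[0,0,0],"hand":1},{"slide":[0.034,-0.032,0],"rot":[0,0,0],"hand":1},{"slide":[0.02,-0.02,0],"rot":[0,0,0],"hand":1}]'
python3 -m jog '[{"slide":[0,0,0],"rot":[0,0,-8],"hand":1},{"slide":[0,0,0],"rot":[0,0,-8],"hand":1},{"slide":[0,0,0],"rot":[0,0,-8],"hand":1},{"slide":[0,0,0],"rot":[0,0,-8],"hand":1},{"slide":[0,0,0],"rot":[0,0,-8],"hand":1},{"slide":[0,0,0],"rot":[0,0,-8],"hand":1},{"slide":[0,0,0],"rot":[0,0,-8],"hand":1},{"slide":[0,0,0],"rot":[0,0,0],"hand":1}]'
python3 - <<'E'
from h import *
s=state();print(s)
import pickle;pickle.dump(s,open("s1.pkl","wb"))
cv2.imwrite("pics/w1.png",cv2.cvtColor(camera("wrist"),cv2.COLOR_RGB2BGR))
E
```

```text
clock: 0.9
position: [0.4157, -0.2802, 0.2309]
tcp_rot: [[0.907, 0.421, -0.0], [0.421, -0.907, 0.0], [-0.0, -0.001, -1.0]]
wrist_force: [0.6, -0.5, 0.5]
finger_gap: -0.0001
grasp_force: 0.0
clock: 1.7
position: [0.5471, 0.0508, 0.2309]
tcp_rot: [[0.906, 0.423, -0.001], [0.423, -0.906, 0.001], [-0.0, -0.001, -1.0]]
wrist_force: [0.1, -1.3, -0.3]
finger_gap: -0.0001
grasp_force: 0.0
clock: 2.5
position: [0.5464, 0.0478, 0.2308]
tcp_rot: [[0.158, 0.987, -0.001], [0.987, -0.158, 0.0], [-0.0, -0.001, -1.0]]
wrist_force: [0.4, -0.4, -0.5]
finger_gap: -0.0
grasp_force: 0.0
{'clock': 2.5, 'joint_positions': array([-9.76887078e-02,  8.59545970e-03,  1.88886055e+00,  5.53484642e-06,
        1.24518966e+00,  6.10787262e-02]), 'joint_vel': array([ 0.00040315, -0.00111198, -0.00222465, -0.00100425,  0.00135599,
        0.10188189]), 'tau': array([ 4.48829829e-03, -2.93211401e+01, -2.89782983e+01, -1.29982418e-03,
        1.56821185e-03, -4.09478350e-01]), 'position': array([0.54643163, 0.04783403, 0.23076866]), 'tcp_rot': array([[ 1.58102983e-01,  9.87422073e-01, -1.04748281e-03],
       [ 9.87422626e-01, -1.58102957e-01,  1.07923146e-04],
       [-5.90444344e-05, -1.05137120e-03, -9.99999446e-01]]), 'wrist_force': array([ 0.35006741, -0.36368954, -0.49649655]), 'wrist_torque': array([ 0.03222187, -0.03547931, -0.02873603]), 'grasp_force': 0.0, 'finger_gap': -9.964885061733788e-06}
```

View pics/w1.png

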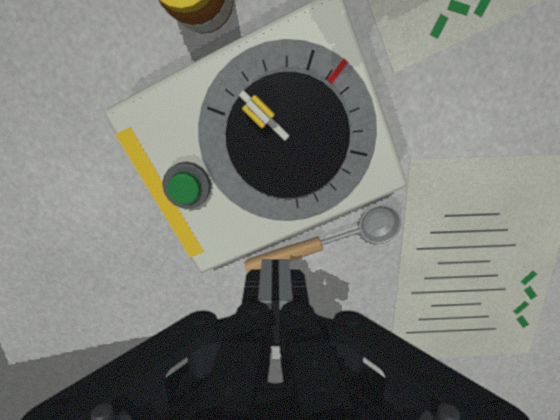

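The wrist view shows the dial centre at about (289,134), the index end at (243,95), the red line from (330,82) to (345,62) and the button top at (183,188). I'll segment for precision.

```bash
cat >> h.py <<'E'
import pickle
np.set_printoptions(precision=4,suppress=True)
def meas(img,s,c0=None):
    """img BGR wrist; returns world points"""
    hsv=cv2.cvtColor(img,cv2.COLOR_BGR2HSV).astype(int);H,S,V=hsv[...,0],hsv[...,1],hsv[...,2]
    def big(m):
        n,l,st,c=cv2.connectedComponentsWithStats(m.astype(np.uint8));k=1+np.argmax(st[1:,4]);return l==k
    W=lambda m,z:np.array([onz("wrist",(x,y),z,s) for y,x in np.argwhere(m)])
    out={}
    red=big(((H<8)|(H>172))&(S>150)&(V>80));R=W(red,.05);out["red"]=R.mean(0);out["redn"]=len(R)
    v=np.linalg.svd(R[:,:2]-R[:,:2].mean(0))[2][0];out["reddir"]=v
    g=big((H>45)&(H<85)&(S>150)&(V>70)&(np.add.outer(np.arange(420),np.zeros(560))<250));out["btn"]=W(g,.072).mean(0);out["btnn"]=g.sum()
    return out
E
python3 - <<'E'
from h import *
s=pickle.load(open("s1.pkl","rb"));img=cv2.imread("pics/w1.png")
m=meas(img,s);print(m)
P=lambda p,z:onz("wrist",p,z,s)[:2]
# dark disc rim fit: black threshold, seeded around centre
g=cv2.cvtColor(img,cv2.COLOR_BGR2GRAY);mk=((g<50)).astype(np.uint8);mk[215:]=0;mk[:45]=0
n,l,st,c=cv2.connectedComponentsWithStats(mk);k=l[160,300];cn=max(cv2.findContours((l==k).astype(np.uint8),0,1)[0],key=len)
h=cv2.convexHull(cn)[:,0];w=np.array([P(p,.06) for p in h.astype(float)])
from scipy.optimize import least_squares
r=least_squares(lambda q:np.hypot(*(w-q[:2]).T)-q[2],[.567,.097,.06],loss="soft_l1",f_scale=.001);print("dial",r.x,"res",np.std(r.fun))
c=r.x[:2];b=m["btn"][:2];d=c-b;yaw=np.degrees(np.arctan2(d[1],d[0]));print("btn dist",np.hypot(*d),"yaw",yaw)
a=lambda p:np.degrees(np.arctan2(p[1]-c[1],p[0]-c[0]))
print("red ang",a(m["red"]),"r",np.hypot(*(m["red"][:2]-c)),"dir",np.degrees(np.arctan2(*m["reddir"][::-1])))
e=P((243,95),.06);i0=P((287,137),.06);print("idx",e,a(e),np.hypot(*(e-c)),"axisend",i0)
E
```

```text
{'red': array([0.6197, 0.1441, 0.05  ]), 'redn': 142, 'reddir': array([-0.7235, -0.6903]), 'btn': array([0.4582, 0.0621, 0.072 ]), 'btnn': np.int64(643)}
dial [0.5651 0.0917 0.0588] res 0.00020201553170182842
btn dist 0.1108919185496683 yaw 15.47615784497676
red ang 43.833846387485394 r 0.07566672434398623 dir -136.34405769972992
idx [0.5306 0.1369] 127.28357155184608 0.05684955775175888 axisend [0.5649 0.0929]
```

```bash
python3 -m jog '[{"slide":[0.023,-0.02,0],"rot":[0,0,0],"hand":1},{"slide":[0.023,-0.02,0],"rot":[0,0,0],"hand":1},{"slide":[0,0,0.02],"rot":[0,0,-8],"hand":1},{"slide":[0,0,0.02],"rot":[0,0,-8],"hand":1},{"slide":[0,0,0.02],"rot":[0,0,-8],"hand":1},{"slide":[0,0,0.02],"rot":[0,0,-8],"hand":1},{"slide":[0,0,0.01],"rot":[0,0,-8],"hand":1},{"slide":[0,0,0.01],"rot":[0,0,-7],"hand":1}]'
python3 -m jog '[{"slide":[0,0,0.01],"rot":[0,0,0],"hand":1},{"slide":[0,0,0.01],"rot":[0,0,0],"hand":1},{"slide":[0,0,0],"rot":[0,0,0],"hand":1},{"slide":[0,0,0],"rot":[0,0,0],"hand":1},{"slide":[0,0,0],"rot":[0,0,0],"hand":1},{"slide":[0,0,0],"rot":[0,0,0],"hand":1},{"slide":[0,0,0],"rot":[0,0,0],"hand":1},{"slide":[0,0,0],"rot":[0,0,0],"hand":1}]'
cat > v.py <<'E'
from h import *
import sys
n=sys.argv[1];s=state();pickle.dump(s,open(f"s{n}.pkl","wb"))
im=cv2.cvtColor(camera("wrist"),cv2.COLOR_RGB2BGR);cv2.imwrite(f"pics/w{n}.png",im)
c=np.array([.565,.0925]);R=s["tcp_rot"];d=s["position"][:2]-c
print(s["clock"],s["position"],"yaw",np.degrees(np.arctan2(R[1,0],R[0,0])),"TCP in tool axes from dial axis",R[:2,:2].T@d,"F",s["wrist_force"],R.T@s["wrist_force"])
E
python3 v.py 2
```

```text
clock: 3.35
position: [0.514, 0.0995, 0.1302]
tcp_rot: [[-0.616, 0.788, -0.001], [0.788, 0.616, 0.0], [0.001, -0.001, -1.0]]
wrist_force: [-0.3, 0.3, 0.5]
finger_gap: -0.0
grasp_force: 0.0
clock: 4.15
position: [0.5147, 0.0996, 0.1117]
tcp_rot: [[-0.614, 0.789, 0.001], [0.789, 0.614, 0.0], [-0.0, 0.001, -1.0]]
wrist_force: [0.2, -0.2, -0.3]
finger_gap: -0.0
grasp_force: 0.0
4.15 [0.5147 0.0996 0.1117] yaw 127.90389447689795 TCP in tool axes from dial axis [ 0.0364 -0.0353] F [ 0.2382 -0.1896 -0.2819] [-0.2959  0.0713  0.282 ]
```

View pics/w2.png

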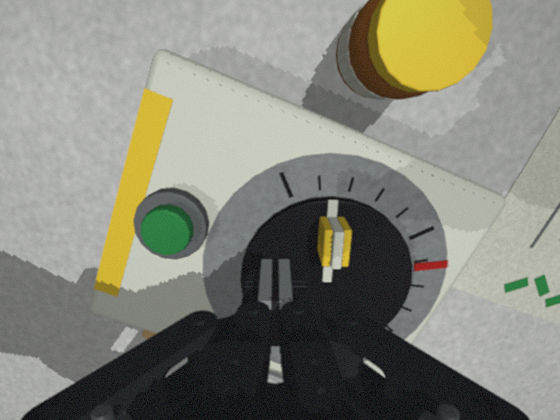

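The wrist view shows the fingertip at (275,280), with clear dial between it and the lug at (335,242). The index line is vertical in the image, so it lies along tool x, and the red line is at (432,266). I'll lower and approach.

```bash
python3 -m jog '[{"slide":[0,0,0.015],"rot":[0,0,0],"hand":1},{"slide":[0,0,0.015],"rot":[0,0,0],"hand":1},{"slide":[0,0,0.009],"rot":[0,0,0],"hand":1},{"slide":[0,0,0.003],"rot":[0,0,0],"hand":1},{"slide":[0,0.006,0],"rot":[0,0,0],"hand":1},{"slide":[0,0.005,0],"rot":[0,0,0],"hand":1},{"slide":[0,0.003,0],"rot":[0,0,0],"hand":1},{"slide":[0,0,0],"rot":[0,0,0],"hand":1}]'
python3 v.py 3
python3 - <<'E'
import cv2
im=cv2.imread("pics/w3.png")[80:380,130:480];cv2.imwrite("pics/w3c.png",cv2.resize(im,(700,600)))
E
```

```text
clock: 5.0
position: [0.5264, 0.1084, 0.0699]
tcp_rot: [[-0.615, 0.789, 0.001], [0.789, 0.615, -0.0], [-0.001, 0.001, -1.0]]
wrist_force: [-0.3, -0.3, -0.2]
finger_gap: 0.0001
grasp_force: 0.0
5.0 [0.5264 0.1084 0.0699] yaw 127.94033734745457 TCP in tool axes from dial axis [ 0.0363 -0.0206] F [-0.273  -0.3034 -0.246 ] [-0.0713 -0.4021  0.2457]
```

View pics/w3c.png

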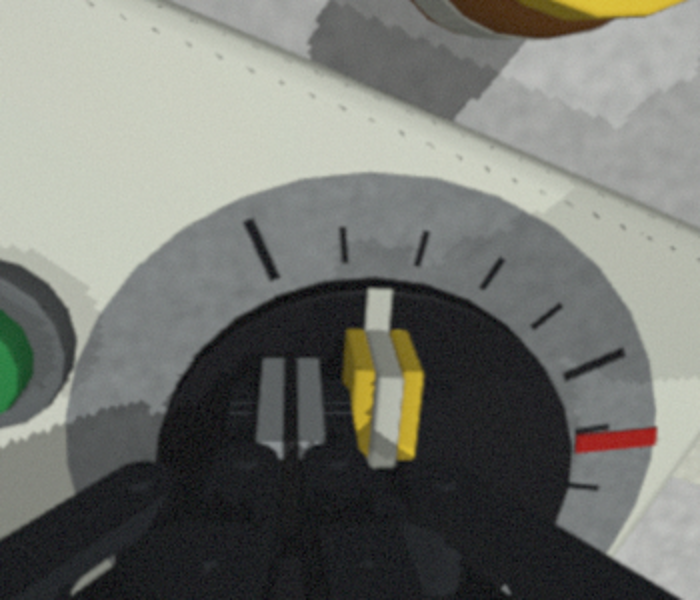

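The fingertip's right edge is at (324,405) in the crop and the lug's near flank at (347,400), a gap of about 4 mm. The red line is at (615,440). Now I'll push along the arc.

```bash
python3 -m jog '[{"slide":[0,0.004,0],"rot":[0,0,0],"hand":1},{"slide":[0.0012,0.0033,0],"rot":[0,0,5],"hand":1},{"slide":[0.0012,0.0033,0],"rot":[0,0,5],"hand":1},{"slide":[0.0012,0.0033,0],"rot":[0,0,5],"hand":1},{"slide":[0.0012,0.0033,0],"rot":[0,0,5],"hand":1},{"slide":[0.0012,0.0033,0],"rot":[0,0,5],"hand":1},{"slide":[0.0012,0.0033,0],"rot":[0,0,5],"hand":1},{"slide":[0,0,0],"rot":[0,0,0],"hand":1}]'
python3 v.py 4
python3 - <<'E'
import cv2
im=cv2.imread("pics/w4.png")[80:380,130:480];cv2.imwrite("pics/w4c.png",cv2.resize(im,(700,600)))
E
```

```text
clock: 5.85
position: [0.5429, 0.1262, 0.0692]
tcp_rot: [[-0.138, 0.99, -0.002], [0.99, 0.138, 0.001], [0.001, -0.001, -1.0]]
wrist_force: [-2.5, 1.7, 0.5]
finger_gap: -0.0001
grasp_force: 1.1
5.85 [0.5429 0.1262 0.0692] yaw 97.92122581099389 TCP in tool axes from dial axis [ 0.0364 -0.0173] F [-2.5254  1.6835  0.5482] [ 2.0161 -2.2701 -0.5425]
```

View pics/w4c.png

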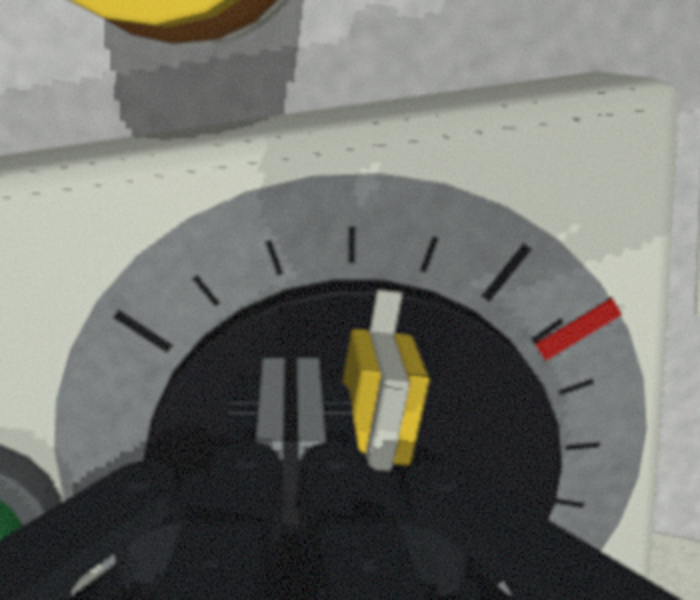

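The lug is moving with the fingertip under a push of about 2 N. In the crop the index tip is at (389,292) and the red line runs from (541,350) to (618,307).

```bash
cat > ang.py <<'E'
from h import *
def ang(n,idx,red):
    s=pickle.load(open(f"s{n}.pkl","rb"));c=np.array([.565,.0925])
    f=lambda p,z:onz("wrist",(p[0]/2+130,p[1]/2+80),z,s)[:2]-c
    for nm,ps,z in(("idx",idx,.06),("red",red,.05)):
        for p in ps:
            v=f(p,z);print(nm,v,np.hypot(*v),np.degrees(np.arctan2(v[1],v[0])))
E
python3 - <<'E'
from ang import *
ang(4,[(389,292),(386,310)],[(541,350),(618,307)])
E
```

```text
idx [-0.0007  0.0588] 0.058781194197741235 90.65380369047723
idx [-0.0005  0.0538] 0.05379270909342672 90.53455490375138
red [0.0471 0.0436] 0.06414460600850604 42.810411856721565
red [0.0647 0.0592] 0.08773874034908095 42.44984210474718
```

```bash
python3 -m jog '[{"slide":[0.0012,0.0033,0],"rot":[0,0,5],"hand":1},{"slide":[0.0012,0.0033,0],"rot":[0,0,5],"hand":1},{"slide":[0.0012,0.0033,0],"rot":[0,0,5],"hand":1},{"slide":[0.0012,0.0033,0],"rot":[0,0,5],"hand":1},{"slide":[0.0012,0.0033,0],"rot":[0,0,5],"hand":1},{"slide":[0.0012,0.0033,0],"rot":[0,0,5],"hand":1},{"slide":[0.0012,0.0033,0],"rot":[0,0,5],"hand":1},{"slide":[0.0012,0.0033,0],"rot":[0,0,5],"hand":1}]'
python3 -m jog '[{"slide":[0,0,0],"rot":[0,0,0],"hand":1},{"slide":[0,0,0],"rot":[0,0,0],"hand":1},{"slide":[0,0,0],"rot":[0,0,0],"hand":1},{"slide":[0,0,0],"rot":[0,0,0],"hand":1},{"slide":[0,0,0],"rot":[0,0,0],"hand":1},{"slide":[0,0,0],"rot":[0,0,0],"hand":1},{"slide":[0,0,0],"rot":[0,0,0],"hand":1},{"slide":[0,0,0],"rot":[0,0,0],"hand":1}]'
python3 v.py 5
python3 - <<'E'
import cv2
im=cv2.imread("pics/w5.png")[80:380,130:480];cv2.imwrite("pics/w5c.png",cv2.resize(im,(700,600)))
E
```

```text
clock: 6.7
position: [0.5704, 0.1315, 0.0692]
tcp_rot: [[0.533, 0.846, 0.0], [0.846, -0.533, 0.002], [0.002, -0.001, -1.0]]
wrist_force: [-0.4, 3.4, -0.5]
finger_gap: 0.0003
grasp_force: 1.7
clock: 7.5
position: [0.5705, 0.1304, 0.0694]
tcp_rot: [[0.531, 0.847, 0.0], [0.847, -0.531, 0.0], [0.0, 0.0, -1.0]]
wrist_force: [0.6, 3.9, -0.6]
finger_gap: -0.0002
grasp_force: 1.4
7.5 [0.5705 0.1304 0.0694] yaw 57.913436694863805 TCP in tool axes from dial axis [ 0.0351 -0.0155] F [ 0.6054  3.9481 -0.5623] [ 3.6664 -1.5843  0.563 ]
```

View pics/w5c.png

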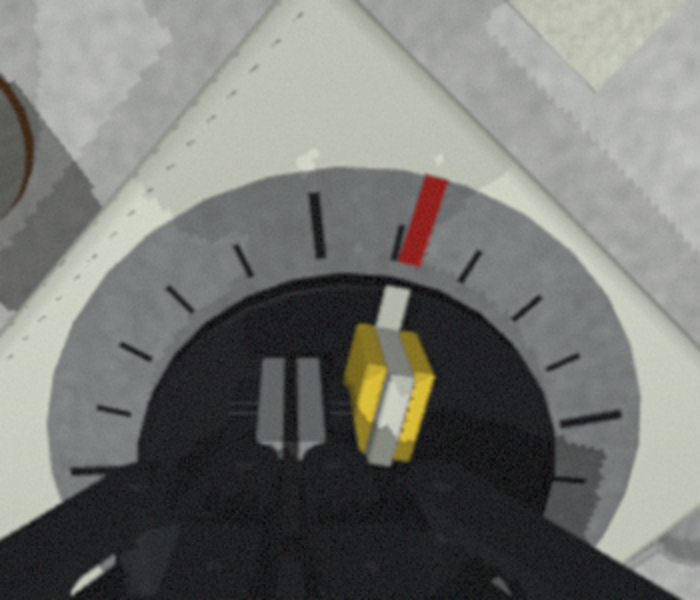

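The index tip is at crop (397,288) and the red line runs from (411,264) to (435,178), so they are nearly aligned. Computing the remainder, allowing for the height difference.

Run:
```python
from ang import *
ang(5,[(397.5,288),(388,330)],[(410.5,264),(435.5,178)])
s=pickle.load(open("s5.pkl","rb"));im=cv2.imread("pics/w5.png")
f=lambda x,y,z:onz("wrist",(x,y),z,s)[:2]
# subpixel lines: index seg rows 226..242, red rows 170..210 (full image)
hsv=cv2.cvtColor(im,cv2.COLOR_BGR2HSV).astype(int);H,S,V=np.moveaxis(hsv,2,0)
I=[(x,y) for y in range(227,242) for x in range(310,340) if V[y,x]>120 and S[y,x]<60]
R=[(x,y) for y in range(165,215) for x in range(310,370) if (H[y,x]<8 or H[y,x]>172) and S[y,x]>150]
for n,L,z in(("i",I,.06),("r",R,.05)):
    P=np.array([f(x,y,z) for x,y in L]);m=P.mean(0);d=np.linalg.svd(P-m)[2][0]
    d*=np.sign(d[0]);print(n,len(L),m,"dir",np.degrees(np.arctan2(d[1],d[0])))
```

```text
idx [0.0409 0.0427] 0.059142487870685725 46.26593340083104
idx [0.0331 0.0338] 0.047309519203845136 45.56680650455211
red [0.0465 0.0426] 0.06307123737003018 42.44552540818053
red [0.0631 0.0596] 0.08683630817068543 43.364560661310996
i 188 [0.602  0.1312] dir 35.18837132806459
r 470 [0.6199 0.1441] dir 43.62863526176236
```

About 3° remains (index 46° against red 43°). I'll push 2°, back off, lift, and check from straight above the radial line.

```bash
python3 -m jog '[{"slide":[0.0003,0.0007,0],"rot":[0,0,1],"hand":1},{"slide":[0.0003,0.0007,0],"rot":[0,0,1],"hand":1},{"slide":[0,0,0],"rot":[0,0,0],"hand":1},{"slide":[0,0,0],"rot":[0,0,0],"hand":1},{"slide":[0,-0.003,0],"rot":[0,0,0],"hand":1},{"slide":[0,-0.003,0],"rot":[0,0,0],"hand":1},{"slide":[0,0,-0.03],"rot":[0,0,0],"hand":1},{"slide":[0,0,-0.03],"rot":[0,0,0],"hand":1}]'
python3 -m jog '[{"slide":[0,0,-0.03],"rot":[0,0,7],"hand":1},{"slide":[0,0,-0.03],"rot":[0,0,6],"hand":1},{"slide":[0,0,0],"rot":[0,0,0],"hand":1},{"slide":[0,0,0],"rot":[0,0,0],"hand":1},{"slide":[0,0,0],"rot":[0,0,0],"hand":1},{"slide":[0,0,0],"rot":[0,0,0],"hand":1},{"slide":[0,0,0],"rot":[0,0,0],"hand":1},{"slide":[0,0,0],"rot":[0,0,0],"hand":1}]'
python3 v.py 6
python3 - <<'E'
import cv2
im=cv2.imread("pics/w6.png")[60:260,170:400];cv2.imwrite("pics/w6c.png",cv2.resize(im,(690,600),interpolation=cv2.INTER_CUBIC))
E
```

```text
clock: 8.35
position: [0.5657, 0.1329, 0.1286]
tcp_rot: [[0.56, 0.828, -0.003], [0.828, -0.56, -0.001], [-0.003, -0.002, -1.0]]
wrist_force: [0.7, 0.6, 0.2]
finger_gap: -0.0
grasp_force: 0.0
clock: 9.15
position: [0.5666, 0.1334, 0.1884]
tcp_rot: [[0.732, 0.681, -0.002], [0.681, -0.732, -0.0], [-0.001, -0.001, -1.0]]
wrist_force: [0.9, 1.0, -0.1]
finger_gap: -0.0002
grasp_force: 0.0
9.15 [0.5666 0.1334 0.1884] yaw 42.921851998217015 TCP in tool axes from dial axis [ 0.0291 -0.0289] F [ 0.8776  0.9609 -0.1207] [ 1.2972 -0.1059  0.1192]
```

View pics/w6c.png

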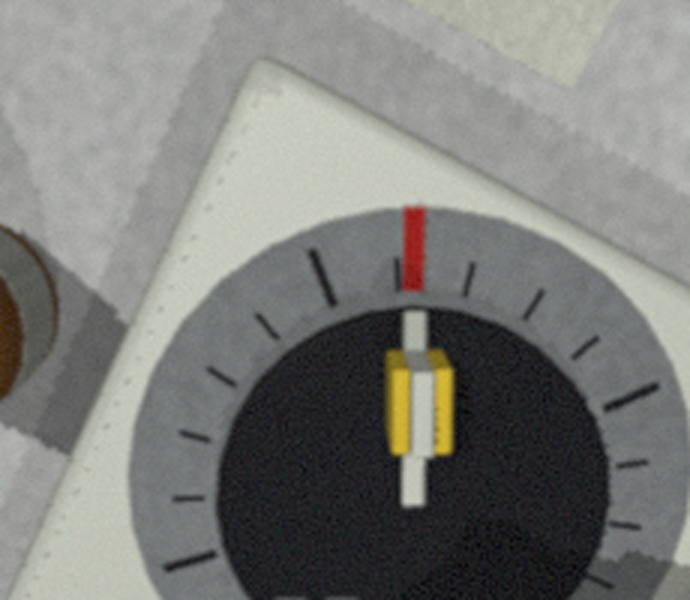

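The index line (crop 413,505 to 415,312) and the red line (413,290 to 415,208) look aligned. The camera is 29 mm off to the side, so I'll correct for parallax numerically.

```bash
cat > fine.py <<'E'
from h import *
def fine(n,box):
    """box (full px): col range holding index+red, rows: red r0..r1, outer index i0..i1, inner index j0..j1"""
    s=pickle.load(open(f"s{n}.pkl","rb"));im=cv2.imread(f"pics/w{n}.png")
    c0,c1,r0,r1,i0,i1,j0,j1=box
    hsv=cv2.cvtColor(im,cv2.COLOR_BGR2HSV).astype(int);H,S,V=np.moveaxis(hsv,2,0)
    G=im.astype(float).mean(2)
    def pts(a,b,w,z):
        out=[]
        for y in range(a,b):
            x=np.arange(c0,c1);k=w[y,c0:c1]
            if k.sum()>0: out.append(onz("wrist",((x*k).sum()/k.sum(),y),z,s)[:2])
        return np.array(out)
    red=(((H<8)|(H>172))&(S>120)).astype(float);wh=np.clip(G-70,0,90)*(S<70)
    R=pts(r0,r1,red,.05);I=pts(i0,i1,wh,.06);J=pts(j0,j1,wh,.06)
    # express in tool axes (x along, y right) about a reference
    Q=s["tcp_rot"][:2,:2];o=np.array([.565,.0925]);f=lambda P:(P-o)@Q
    for nm,P in(("red",R),("out",I),("in",J)):
        if len(P): P=f(P);k=np.polyfit(P[:,0],P[:,1],1);print(nm,len(P),"x",P[0,0]*1e3,P[-1,0]*1e3,"meanxy",P.mean(0)*1e3,"slope",np.degrees(np.arctan(k[0])),"y@62",np.polyval(k,.062)*1e3,"y@0",np.polyval(k,0)*1e3)
    K=np.vstack([f(I),f(J)]);k=np.polyfit(K[:,0],K[:,1],1);print("idx all slope",np.degrees(np.arctan(k[0])),"y@62",np.polyval(k,.062)*1e3,"y@0",np.polyval(k,0)*1e3)
E
python3 - <<'E'
from fine import *
fine(6,(296,324,131,156,166,174,216,227))
E
```

```text
red 25 x 85.14492729936748 64.67188329792717 meanxy [74.9826 -0.7363] slope 0.3138521667792078 y@62 -0.8073869566206803 y@0 -1.1470110813622314
out 8 x 57.04227658754075 50.980320950482884 meanxy [54.0173 -0.6755] slope -1.2481728427715275 y@62 -0.8494516178959474 y@0 0.501415080294673
in 11 x 11.763445963551947 2.1137390756019654 meanxy [6.9546 0.3293] slope -1.340336273334049 y@62 -0.958632978087008 y@0 0.4920150771445921
idx all slope -1.2243457359998036 y@62 -0.8467162194475178 y@0 0.47835506017671015
```

Within about 0.3°, but I'll remove the parallax by moving the camera over the line (tool y +29 mm) and measuring again.

```bash
python3 -m jog '[{"slide":[0,0.015,0],"rot":[0,0,0],"hand":1},{"slide":[0,0.014,0],"rot":[0,0,0],"hand":1},{"slide":[0,0,0],"rot":[0,0,0],"hand":1},{"slide":[0,0,0],"rot":[0,0,0],"hand":1},{"slide":[0,0,0],"rot":[0,0,0],"hand":1},{"slide":[0,0,0],"rot":[0,0,0],"hand":1},{"slide":[0,0,0],"rot":[0,0,0],"hand":1},{"slide":[0,0,0],"rot":[0,0,0],"hand":1}]'
python3 v.py 7
python3 - <<'E'
from fine import *
im=cv2.imread("pics/w7.png");hsv=cv2.cvtColor(im,cv2.COLOR_BGR2HSV).astype(int);H,S,V=np.moveaxis(hsv,2,0)
q=np.argwhere(((H<8)|(H>172))&(S>120)&(np.arange(420)[:,None]<200));print(q.mean(0),q.min(0),q.max(0))
x=int(q.mean(0)[1]);d=14
fine(7,(x-d,x+d,131,156,166,174,216,227))
cv2.imwrite("pics/w7c.png",cv2.resize(im[110:240,x-80:x+80],(738,600),interpolation=cv2.INTER_CUBIC))
E
```

```text
clock: 10.0
position: [0.5866, 0.1125, 0.1894]
tcp_rot: [[0.732, 0.681, 0.0], [0.681, -0.732, 0.0], [0.0, -0.0, -1.0]]
wrist_force: [0.1, 0.3, 0.5]
finger_gap: -0.0003
grasp_force: 0.0
10.0 [0.5866 0.1125 0.1894] yaw 42.93364026190007 TCP in tool axes from dial axis [0.0294 0.0001] F [0.1342 0.3377 0.5073] [ 0.3283 -0.1558 -0.5073]
[143.4882 273.4   ] [130 270] [157 276]
red 25 x 85.59727961675353 65.0557981040023 meanxy [75.4006 -0.9277] slope 1.3591719659422048 y@62 -1.245682587922946 y@0 -2.716724139761934
out 8 x 57.37983133187874 51.29781335202553 meanxy [54.3448 -0.7776] slope -0.799281023528291 y@62 -0.8843938166914426 y@0 -0.019432405816030323
in 11 x 11.959788426641124 2.282679068616857 meanxy [7.1372 0.3289] slope -1.6736106677656295 y@62 -1.2740790312392125 y@0 0.5374572401602656
idx all slope -1.3443430222650332 y@62 -0.9580139002842282 y@0 0.49697225521294436
```

View pics/w7c.png

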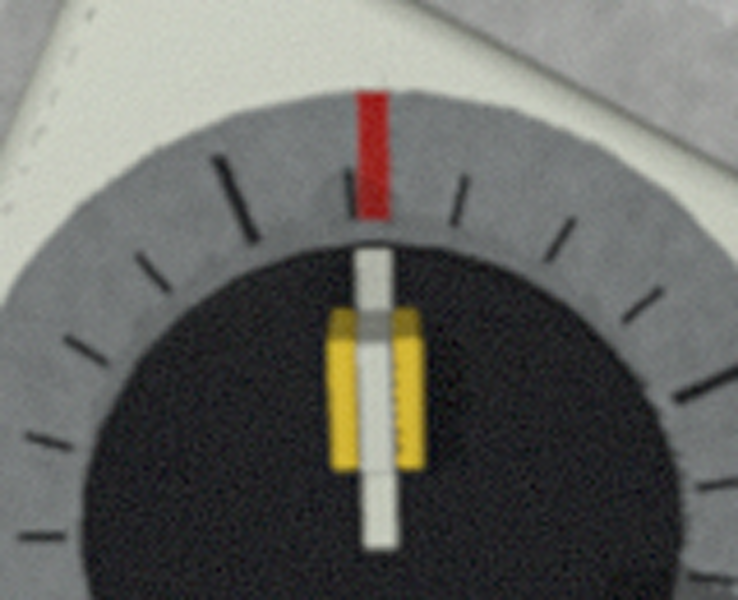

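The index line extends to the red line's middle within about 0.3 mm (crop x 372 against 373.5), so the dial is set. Now the button.

```bash
python3 -m jog '[{"slide":[-0.032,-0.0126,0],"rot":[0,0,0],"hand":1},{"slide":[-0.032,-0.0126,0],"rot":[0,0,0],"hand":1},{"slide":[-0.032,-0.0126,0],"rot":[0,0,0],"hand":1},{"slide":[-0.032,-0.0126,0],"rot":[0,0,0],"hand":1},{"slide":[0,0,0.03],"rot":[0,0,0],"hand":1},{"slide":[0,0,0.03],"rot":[0,0,0],"hand":1},{"slide":[0,0,0.03],"rot":[0,0,0],"hand":1},{"slide":[0,0,0.01],"rot":[0,0,0],"hand":1}]'
python3 -m jog '[{"slide":[0,0,0.006],"rot":[0,0,0],"hand":1},{"slide":[0,0,0.004],"rot":[0,0,0],"hand":1},{"slide":[0,0,0.003],"rot":[0,0,0],"hand":1},{"slide":[0,0,0],"rot":[0,0,0],"hand":1},{"slide":[0,0,0],"rot":[0,0,0],"hand":1},{"slide":[0,0,0],"rot":[0,0,0],"hand":1},{"slide":[0,0,0],"rot":[0,0,0],"hand":1},{"slide":[0,0,0],"rot":[0,0,0],"hand":1}]'
```

```text
clock: 10.85
position: [0.4563, 0.0622, 0.0865]
tcp_rot: [[0.732, 0.681, -0.005], [0.681, -0.732, 0.0], [-0.004, -0.004, -1.0]]
wrist_force: [-0.8, -0.2, -0.9]
finger_gap: -0.0002
grasp_force: 0.0
clock: 11.65
position: [0.4588, 0.062, 0.0765]
tcp_rot: [[0.732, 0.681, 0.0], [0.681, -0.732, -0.0], [0.0, 0.0, -1.0]]
wrist_force: [0.7, 0.3, -0.8]
finger_gap: 0.0002
grasp_force: 0.0
```

Centred over the button. Pressing.

```bash
python3 -m jog '[{"slide":[0,0,0.003],"rot":[0,0,0],"hand":1},{"slide":[0,0,0.002],"rot":[0,0,0],"hand":1},{"slide":[0,0,0.002],"rot":[0,0,0],"hand":1},{"slide":[0,0,0.002],"rot":[0,0,0],"hand":1},{"slide":[0,0,0.001],"rot":[0,0,0],"hand":1},{"slide":[0,0,0],"rot":[0,0,0],"hand":1},{"slide":[0,0,0],"rot":[0,0,0],"hand":1},{"slide":[0,0,0],"rot":[0,0,0],"hand":1}]'
```

```text
clock: 12.45
position: [0.4588, 0.062, 0.0665]
tcp_rot: [[0.732, 0.681, 0.0], [0.681, -0.732, -0.0], [0.0, 0.0, -1.0]]
wrist_force: [-1.2, 0.3, 5.5]
finger_gap: -0.0001
grasp_force: 2.3
```

```bash
python3 -m jog '[{"slide":[0,0,0.0006],"rot":[0,0,0],"hand":1},{"slide":[0,0,0.0005],"rot":[0,0,0],"hand":1},{"slide":[0,0,0],"rot":[0,0,0],"hand":1},{"slide":[0,0,0],"rot":[0,0,0],"hand":1},{"slide":[0,0,0],"rot":[0,0,0],"hand":1},{"slide":[0,0,0],"rot":[0,0,0],"hand":1},{"slide":[0,0,0],"rot":[0,0,0],"hand":1},{"slide":[0,0,0],"rot":[0,0,0],"hand":1}]'
```

```text
clock: 13.25
position: [0.4588, 0.062, 0.066]
tcp_rot: [[0.732, 0.681, -0.0], [0.681, -0.732, -0.0], [-0.0, -0.0, -1.0]]
wrist_force: [-2.9, -0.8, 8.9]
finger_gap: 0.0003
grasp_force: 4.4
```

```bash
python3 -m jog '[{"slide":[0,0,0.0006],"rot":[0,0,0],"hand":1},{"slide":[0,0,0],"rot":[0,0,0],"hand":1},{"slide":[0,0,0],"rot":[0,0,0],"hand":1},{"slide":[0,0,0],"rot":[0,0,0],"hand":1},{"slide":[0,0,-0.004],"rot":[0,0,0],"hand":1},{"slide":[0,0,-0.006],"rot":[0,0,0],"hand":1},{"slide":[0,0,-0.02],"rot":[0,0,0],"hand":1},{"slide":[0,0,-0.03],"rot":[0,0,0],"hand":1}]'
python3 -m jog '[{"slide":[0.03,0.01,-0.03],"rot":[0,0,0],"hand":1},{"slide":[0.03,0.01,-0.03],"rot":[0,0,0],"hand":1},{"slide":[0.03,0.01,0],"rot":[0,0,0],"hand":1},{"slide":[0.03,0.01,0],"rot":[0,0,0],"hand":1},{"slide":[0,0,0],"rot":[0,0,0],"hand":1},{"slide":[0,0,0],"rot":[0,0,0],"hand":1},{"slide":[0,0,0],"rot":[0,0,0],"hand":1},{"slide":[0,0,0],"rot":[0,0,0],"hand":1}]'
python3 v.py 8
python3 - <<'E'
from h import *
s=pickle.load(open("s8.pkl","rb"));im=cv2.imread("pics/w8.png")
hsv=cv2.cvtColor(im,cv2.COLOR_BGR2HSV).astype(int);H,S,V=np.moveaxis(hsv,2,0)
top=np.arange(420)[:,None]<300
def c(m,z):
    n,l,st,ce=cv2.connectedComponentsWithStats((m&top).astype(np.uint8));k=1+np.argmax(st[1:,4]);return st[k,4],ce[k],onz("wrist",ce[k],z,s)
print("red",c(((H<8)|(H>172))&(S>120),.05));print("btn",c((H>45)&(H<85)&(S>150)&(V>70),.072))
y=c((H>18)&(H<34)&(S>150)&(V>90),.083);print("yellow",y)
# index: inner+outer white pixels near the dial (low saturation, bright, within 62 mm of axis)
P=[];ax=np.array([.565,.0925])
for yy in range(60,300):
    for xx in range(150,420):
        if S[yy,xx]<70 and V[yy,xx]>130:
            p=onz("wrist",(xx,yy),.06,s)[:2]-ax
            if np.hypot(*p)<.0585 and (np.hypot(*p)<.02 or np.hypot(*p)>.052):P.append(p)
P=np.array(P);i=P[np.hypot(*P.T)<.02];o=P[np.hypot(*P.T)>.05];d=o.mean(0)-i.mean(0)
print(len(i),len(o),"index dir",np.degrees(np.arctan2(d[1],d[0])))
E
```

```text
clock: 14.05
position: [0.4567, 0.0622, 0.1228]
tcp_rot: [[0.733, 0.681, -0.005], [0.681, -0.733, 0.001], [-0.003, -0.004, -1.0]]
wrist_force: [-0.0, 0.3, -0.1]
finger_gap: -0.0
grasp_force: 0.0
clock: 14.85
position: [0.5728, 0.1141, 0.1842]
tcp_rot: [[0.733, 0.681, -0.001], [0.681, -0.733, -0.0], [-0.001, -0.001, -1.0]]
wrist_force: [-0.3, 1.1, -0.4]
finger_gap: 0.0001
grasp_force: 0.0
14.85 [0.5728 0.1141 0.1842] yaw 42.88664887442045 TCP in tool axes from dial axis [ 0.0204 -0.0105] F [-0.2847  1.098  -0.4318] [ 0.539 -0.998  0.432]
red (np.int32(196), array([286.0765, 133.1684]), array([0.6195, 0.1443, 0.05  ]))
btn (np.int32(137), array([352.3066,   8.2336]), array([0.7142, 0.1716, 0.072 ]))
yellow (np.int32(4281), array([ 98.3002, 169.9425]), array([0.5026, 0.2352, 0.083 ]))Traceback (most recent call last):
  File "<stdin>", line 14, in <module>
  File "h.py", line 12, in onz
    o,d=ray(name,px,st);return o+d*(z-o[2])/d[2]
        ~~~^^^^^^^^^^^^
  File "h.py", line 4, in ray
    p=camera_params(name)
ValueError: time passes only in moves, steps and waits
```

The button press reached its stop (actual z 0.066, 8.9 N). A quick numeric re-check of the dial before handing in.

Run:
```python
from fine import *
fine(8,(272,300,121,146,158,166,210,220))
```

```text
red 25 x 85.11590641747497 65.32362075776928 meanxy [75.29   -0.8447] slope -0.4555215150024207 y@62 -0.7390293530539105 y@0 -0.24609725171920843
out 8 x 56.03913150228473 50.1653833591053 meanxy [53.108  -0.7041] slope -1.5609134084945175 y@62 -0.9463906434788131 y@0 0.7430982041138718
in 10 x 10.350361097030826 1.9238126893682492 meanxy [6.1493 0.3727] slope -0.7359056248207232 y@62 -0.34470396887358673 y@0 0.4516663439052925
idx all slope -1.3100865865741325 y@62 -0.9058541845775517 y@0 0.5120430413180014
```

```bash
python3 -c "
from cell import *
print(close_job())"
```

```text
the job is handed in; nothing more can be done
None
```

The job is handed in: by my measurements the dial's index line sits within about 0.3° of the red line, and the start button was pressed to its stop and released by lifting clear, though I did not separately confirm by camera that it came back up.

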